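# Roll the green tea tin up the rack into reserve

## Task

The green tea is not wanted today: with your fingertips, without picking the tin up or taking hold of it, gently roll the green tin up its sloping lane of the tin rack and over the crest into the seat at the top, so that it rests against the end plate and does not roll back. Keep the push steady, do not bat the tin. Leave the yellow tin at the low serving end of its own lane and everything else on the trolley where it stands, then take the hand away.

Things in the scene. Friction and masses are not known exactly. Their poses are not given: they have to be found in the camera images.
- rack_lane: White two-lane tin rack, fixed on a rod stand: two open gutters (lanes) side by side, sloping 8 degrees up to a fold. Origin: on the floor sheet, on the divider between the lanes, 150 mm up from the low end, 40 mm above the trolley top. x runs uphill along the slope, y across, z square to that floor. Lanes 91 mm wide inside, centre lines at y -47 and +47 mm; walls 3 mm thick, 22 mm above the floor.
- front_edge (a point): Rack's low (serving) end: middle of the rolled front edge across both lanes, at floor level, at x = -150 mm of the rack; axes as the rack's. The edge, 12 mm thick, reaches 20 mm above the floor and has a 45 mm wide finger cut-out, open down to the floor, in the middle of each lane. A tin let go short of the crest rolls back to this edge.
- crest (a point): Crest: middle of the fold across both lanes (a dark worn line) where the slope ends, at floor level, at x = +70 mm of the rack; axes as the rack's (not those of the seat). Beyond it the floor falls 8 degrees below level for 65 mm (the seat) to the end plate. A tin whose centre has passed 5 mm beyond the crest rolls into the seat and stays.
- end_plate (a point): End plate closing both lanes at the top: middle of the foot of its face, on the seat floor, at x = +132, z = -18 mm of the rack; axes as the rack's. It stands 45 mm above the seat floor, square to it. A tin resting against it has its centre at x = +110, z = +23 mm of the rack.
- tin_green: Green round tea tin, 66 mm diameter, 84 mm long, 0.12 to 0.26 kg, brass line near the lid, lying across its lane (either one) so that it rolls along it; starts at the low end against the front edge. Origin: its centre, on the roll axis, 33 mm above the floor; y is the roll axis, x and z turn as it rolls. Rolls easily; under 5 N at axis height moves it up the lane.
- tin_yellow: The yellow round tea tin, the same size and build and lying the same way, at the low end of the other lane against the front edge. Origin: its centre. It stays there.
- flask: Maroon vacuum flask with a steel twist cap, 96 mm diameter, 285 mm tall with the cap, handle at its x. Origin: centre of its underside, z up.
- teapot: White ceramic teapot with its lid on, 140 mm wide, 135 mm tall; spout along its x to 119 mm, handle to -116 mm. Origin: centre of its underside, z up.
- mug_a: Glass mug, 76 mm diameter, 90 mm tall, handle at its y. Origin: centre of its underside, z up.
- mug_b: Glass mug, the same. Origin: centre of its underside, z up.
- sugar_jar: Amber glass sugar jar with a wooden cap, 72 mm diameter, 100 mm tall. Origin: centre of its underside, z up.
- stick: Flat wooden stirring stick lying on the trolley top, 170 x 12 x 6 mm, long along its x. Origin: centre of its underside.
Things that resemble listed ones, but are neither listed nor needed, are in the scene too. Several things have the shape of the tin_green; the one meant has the colours described above.

How it is judged (in metres and radians):
At the end, for the whole second after the job is handed in: The green tin rests in the seat of its lane against the end plate: centre within 7 mm of x = 110 mm and 6 mm of z = 23 mm in the rack's frame, axis across the lane within 0.15 rad. The yellow tin rests at the low end of its lane, its centre over 100 mm below the rack's origin (x of tin_green in the frame of rack_lane between 0.103 and 0.117 m and z of tin_green in the frame of rack_lane between 0.017 and 0.029 m and angle between the y axis of tin_green and the y axis of rack_lane, either way round below 0.15 rad and linear speed of each of tin_green, tin_yellow below 0.02 m/s and x of tin_yellow in the frame of rack_lane below -0.1 m and z of tin_yellow in the frame of rack_lane below 0.04 m); the robot touches nothing.
It fails at once if the green tin is lifted (centre over 45 mm above the lane floor) or taken between the fingers (grasp point within 30 mm of its centre) (z of tin_green in the frame of rack_lane above 0.045 m or distance between the grasp point and tin_green below 0.03 m).
It fails at once if the green tin is pressed by the fingers with more than 40 N (contact force between the fingers and tin_green above 40 N).
It fails at once if the green tin is batted: it goes faster than 0.6 m/s (linear speed of tin_green above 0.6 m/s).
It fails at once if the yellow tin is moved more than 15 mm (distance of tin_yellow from where it was at the start of the episode above 0.015 m).
It fails at once if flask, teapot, a mug, sugar jar or stirring stick is shifted over 20 mm, or one that stands is tipped over 0.3 rad (distance of any of flask, teapot, mug_a, mug_b, sugar_jar, stick from where it was at the start of the episode above 0.02 m or angle between any of flask, teapot, mug_a, mug_b, sugar_jar's own z axis and vertical above 0.3 rad).
It also fails if it takes over 35 s, if anything falls off the work surface, if the arm or the gripper's body presses on something with over 40 N, if the wrist force passes 120 N, or if a joint passes its speed limit or range.

## Robot

A 7-joint arm with a two-finger parallel gripper is mounted at the origin on the work surface. World frame = base frame: x ahead of the robot, y to its left, z up, the work surface at z = 0. Lengths are in mm, angles in rad, forces in N, time in s.
With the tool pointing down it reaches from about 400 to 900 mm from the base axis. Payload 5.5 kg.
Tool frame: the origin (TCP) lies midway between the tips of the shut fingers; the grasp point (between the pads) lies 19 mm behind it; x points along the fingers, z is the direction in which the jaws open and shut, and the axes are right-handed (so a half turn about x gives the same grasp; the last joint's range is limited). The gripper opens to 85 mm and grips with 20 to 120 N. Pads are 22 mm wide; open, the fingers measure 114 mm over their backs; the gripper's body (76 mm by 85 mm) begins 54 mm behind the grasp point. The pads swing forward as they close: fully open they stand 13 mm farther back than shut.
Start: joints at [1.366, 0.501, -0.427, 1.55, 0.221, 1.138, -0.21], TCP at [293.132, -580.15, 231.31] pointing down, gripper open.
Joint ranges: [-2.88, 2.88], [-0.31, 2.03], [-1.54, 1.56], [0.2, 2.42], [-1.41, 4.55], [0.19, 2.02], [-2.57, 2.57]. Speed limits (rad/s): [2.57, 2.57, 3.14, 3.14, 3.14, 3.14, 3.14].

## Interface

Orientations are given as a 3x3 rotation matrix whose columns are the frame's x, y, z axes.
In Python, from rig import robot gives the robot as it stands.
- The arm moves only by the tool drive_tool, never from a script. Its argument "plan" is a list of rows, each an object of numbers: "tx", "ty", "tz": the shift along the tool's x, y, z normalised to -1 to 1, where 1 is 100 mm; "ax", "ay", "az": the turn, a rotation vector about the tool's x, y, z normalised to -1 to 1, where 1 is 90 degrees; "fingers": the opening, from 0 (shut) to 1 (fully open). A call has 1 to 20 rows; each row is the pose to reach, as a shift and turn from the pose commanded when the call began, along the tool's axes at that moment; what a row does not reach only later rows make up. A row lasts 1/12 s, in which the tool goes at most 41.7 mm and 7.16 degrees, less where a joint would pass 70% of its speed; a pose out of reach is approached as far as the arm can. A call with a number of a shift or a turn outside -1 to 1 is refused whole. A call with a gripper value outside its range is refused whole. The fingers move at their own pace and stop on an object; the grip force is fixed at half the most. Time passes only in rows, so rows that repeat a pose let the fingers close. It gives the time, the measured TCP pose, the force and the opening at its end, in the units of the state.
- robot.get_state(): the state, without advancing time (a new reading comes with each control period).
- robot.grab_frame(name): name is "scene" or "top" or "wrist"; returns a dict with "image" (420x560x3 uint8, red, green, blue), "camera_matrix" (3x3 intrinsics, pixels), "R" (3x3) and "t" (3): a world point X has camera coordinates R X + t; the wrist camera has in their place "T_tool_cam" (4x4, takes a point from camera to tool coordinates, whose origin is the TCP and whose axes are the tool frame's). Camera axes: x right, y down, z forward; pixel columns grow to the right and rows downward; lengths in mm; the calibration is good to about 2 mm. A picture is of the moment at which its call begins: read the wrist's pose just before it. There is no depth.
- robot.finish_job(): hands the job in, once; it reports no verdict.
Trained networks look in a picture, given as the dict that the camera call returned (one of the last four; its "shot" number tells which), for a name from the list of things; names that differ only in an ending like _2 or _b are one class to them, and where a whole thing is asked for, a point or a joint stands for the part that bears it (a point fixed in the world has none). Each returns a list of dicts, best first, with "confidence" (0 to 1); they miss things now and then, are a little off and sometimes report something else, mostly with a low value. They report only what shows in the picture. A call takes as long as a camera call. They do not tell look-alikes from the thing itself.
- robot.look_for(picture, label): "point" ([row, column] in pixels, amid what is visible of it).
- robot.outline_of(picture, label): "region" (420x560 bool, what is visible of it) and "point" ([row, column] in pixels, amid what is visible of it).
The state is a dict: "time": time; "joints": joint angles; "dq": joint speeds; "joint_efforts": joint torques, N m; "eef_pos": TCP position; "tcp_rot": TCP orientation; "ft_force": force on the tool from outside, world axes, zero at the start; "wrist_torque": the same for the moment, N m; "finger_gap": finger opening in mm.
Only numpy, scipy, OpenCV 4.12 (cv2) and the standard library are available. Lean on these libraries where they do the work, as an engineer would, in place of code of your own. Each camera call takes 0.05 s, during which the arm holds its last target. There are 200 camera calls.

## Working session

There is one attempt and no reset: what is moved stays moved. The work goes in short steps, Python scripts to look and compute and a tool call to move; the robot and the scene stay as the last step left them, time stands still between calls to the robot, and variables do not carry over. Pictures are saved under pics/ and viewed, about 8 in all and at most 12, crops included, and the job is handed in when it is done.

Besides the shell and the picture viewer there is one more tool, called after "Emit:" as name(argument=value, ...), one argument or row to a line, values as JSON. drive_tool: Moves the arm, as the interface text tells. Its arguments: {"type":"object","properties":{"plan":{"type":"array"}},"required":["plan"]}

```bash
mkdir -p pics; cat > h.py <<'E'
import numpy as np, cv2, pickle
from rig import robot
def save(n,im): cv2.imwrite(f'pics/{n}.png',cv2.cvtColor(im,cv2.COLOR_RGB2BGR))
E
python3 - <<'E'
from h import *
s=robot.get_state(); print({k:np.round(v,3).tolist() for k,v in s.items()})
F={}
for n in ('scene','top'):
    f=robot.grab_frame(n);F[n]=f
    print(n,np.round(f['camera_matrix'],1).tolist(),np.round(f['R'],3).tolist(),np.round(f['t'],1).tolist())
    for l in ('rack_lane','tin_green','flask','teapot','mug_a','sugar_jar','stick','crest','front_edge','end_plate'):
        print(l,[(np.round(d['point']).tolist(),round(d['confidence'],2)) for d in robot.look_for(f,l)])
pickle.dump(F,open('F.pkl','wb'))
save('both',np.vstack([F['scene']['image'],F['top']['image']])[:, :] if 0 else cv2.resize(np.hstack([F['scene']['image'],F['top']['image']]),(800,300)))
save('top',cv2.resize(F['top']['image'],(800,600)));save('scene',cv2.resize(F['scene']['image'],(800,600)))
E
```

```text
{'time': 0.0, 'joints': [1.366, 0.502, -0.427, 1.551, 0.221, 1.138, -0.21], 'dq': [0.001, 0.0, 0.001, -0.001, -0.002, -0.0, 0.001], 'joint_efforts': [0.0, -56.951, -5.816, -28.093, 0.011, 0.012, 0.0], 'eef_pos': [292.722, -579.559, 230.245], 'tcp_rot': [[-0.001, 0.893, 0.451], [0.002, 0.451, -0.893], [-1.0, 0.0, -0.002]], 'ft_force': [0.596, -0.148, 0.113], 'wrist_torque': [0.045, -0.049, 0.027], 'finger_gap': 85.257}
scene [[384.3, 0.0, 280.7], [0.0, 384.3, 210.1], [0.0, 0.0, 1.0]] [[-0.428, 0.904, -0.006], [0.789, 0.37, -0.49], [-0.441, -0.214, -0.871]] [157.7, -448.1, 1401.8]
rack_lane [([198.0, 270.0], 0.94)]
tin_green [([122.0, 247.0], 0.9), ([183.0, 221.0], 0.82), ([147.0, 197.0], 0.63)]
flask [([227.0, 474.0], 0.74)]
teapot [([289.0, 384.0], 0.73), ([184.0, 219.0], 0.16), ([153.0, 146.0], 0.16)]
mug_a [([209.0, 390.0], 0.95), ([155.0, 146.0], 0.93), ([160.0, 242.0], 0.58)]
sugar_jar [([236.0, 152.0], 0.76)]
stick [([280.0, 227.0], 0.84)]
crest [([198.0, 268.0], 0.6)]
front_edge [([199.0, 269.0], 0.93)]
end_plate [([200.0, 269.0], 0.96)]
top [[445.0, 0.0, 278.5], [0.0, 445.0, 205.8], [0.0, 0.0, 1.0]] [[0.014, -1.0, 0.012], [-0.987, -0.016, -0.163], [0.163, -0.009, -0.987]] [69.5, 550.0, 1194.9]
rack_lane [([209.0, 293.0], 0.91)]
tin_green [([241.0, 397.0], 0.95), ([206.0, 349.0], 0.82), ([299.0, 368.0], 0.6)]
flask [([238.0, 85.0], 0.92), ([240.0, 338.0], 0.2)]
teapot [([164.0, 152.0], 0.92)]
mug_a [([208.0, 444.0], 0.91), ([254.0, 170.0], 0.69)]
sugar_jar [([129.0, 373.0], 0.88)]
stick [([126.0, 290.0], 0.61)]
crest [([212.0, 291.0], 0.86)]
front_edge [([214.0, 294.0], 0.92)]
end_plate [([210.0, 296.0], 0.81)]
```

View pics/top.png

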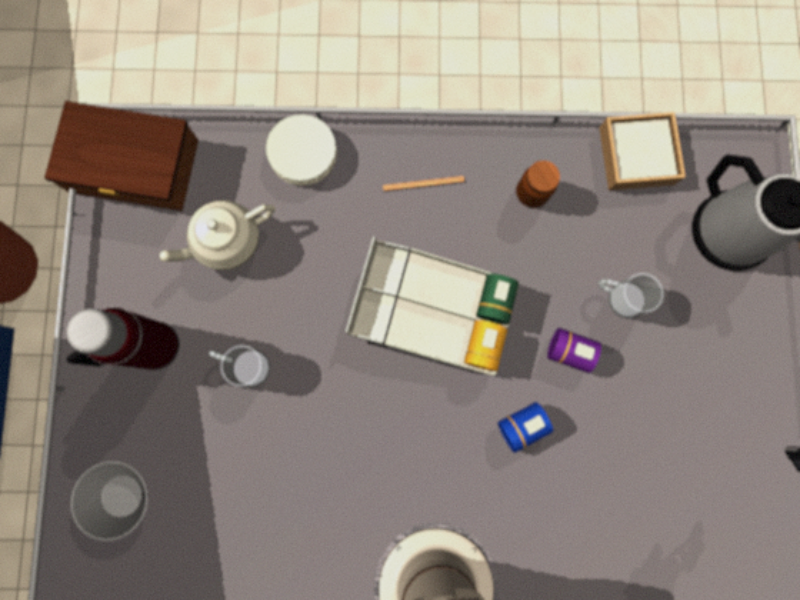

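View pics/scene.png

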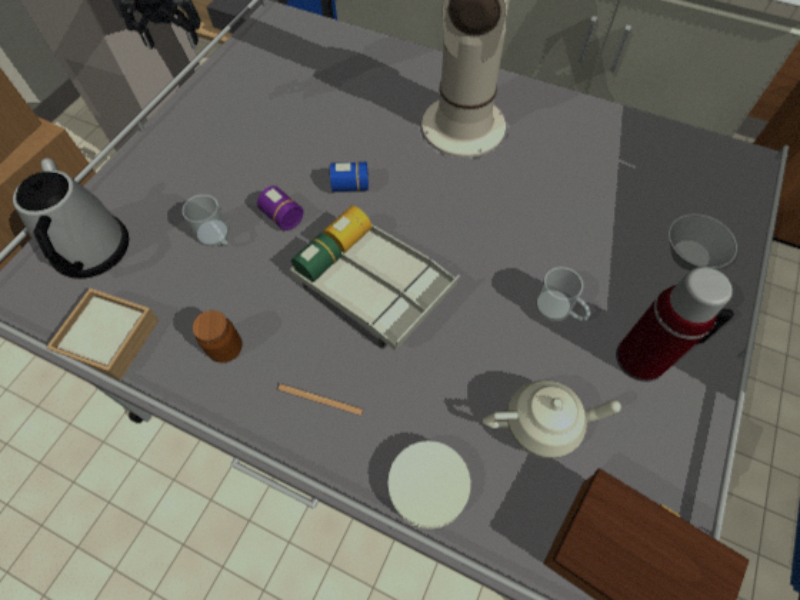

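The tin-shaped things in the top view (800x600 pixels) are green (497,298) in the far lane, yellow (487,343) in the near lane, purple (574,350) loose and blue (526,426) loose. The green one in the far lane fits the description. I'll confirm it in a crop that I can also measure from.

```bash
python3 - <<'E'
from h import *
F=pickle.load(open('F.pkl','rb'))
a=F['top']['image'][160:270,235:375]; a=cv2.resize(a,None,fx=5.6,fy=5.6,interpolation=cv2.INTER_CUBIC)[:600]
save('ctop',a)
b=F['scene']['image'][135:245,195:330]; save('cscene',cv2.resize(b,None,fx=5.4,fy=5.4,interpolation=cv2.INTER_CUBIC))
E
```

```text
(no output)
```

View pics/ctop.png

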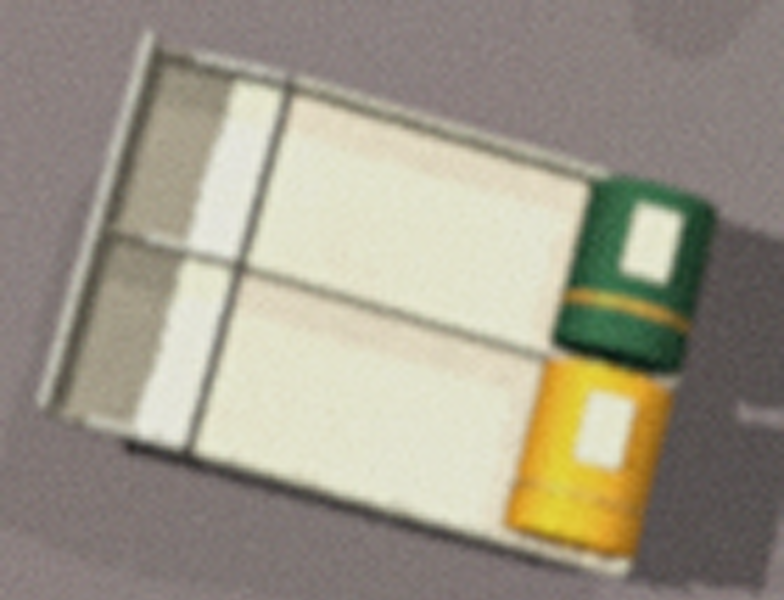

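View pics/cscene.png

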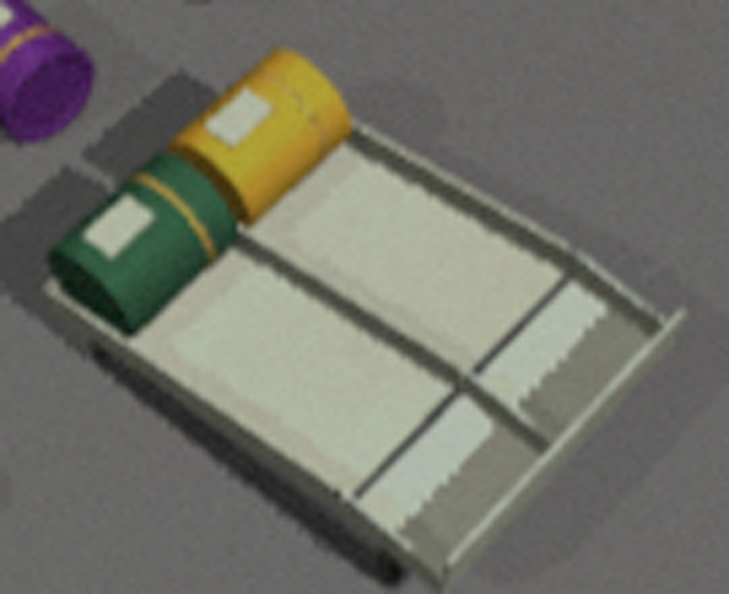

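The green tin with the brass line sits in the far lane (crop 635,275), with yellow beside it (595,460), so this is the tin meant. Next I fit the rack pose from the crest and end-plate corners.

```bash
cat >> h.py <<'E'
def rackT(p):
    x,y,yaw=p; c,s=np.cos(yaw),np.sin(yaw); a=np.radians(8)
    Rz=np.array([[c,-s,0],[s,c,0],[0,0,1]]); Ry=np.array([[np.cos(a),0,-np.sin(a)],[0,1,0],[np.sin(a),0,np.cos(a)]])
    return Rz@Ry,np.array([x,y,40.])
def proj(f,X):
    c=f['R']@X+f['t']; q=f['camera_matrix']@c; return q[:2]/q[2]
E
python3 - <<'E'
from h import *
from scipy.optimize import least_squares
F=pickle.load(open('F.pkl','rb'))
P=[('top',(150,37),(144.4,-95.5,25.3)),('top',(44,403),(144.4,95.5,25.3)),('top',(240,268),(70,0,22)),
('top',(632,572),(-156,95.5,22)),('top',(190,453),(70,94,22)),('top',(290,83),(70,-94,22)),
('scene',(682,313),(144.4,95.5,25.3)),('scene',(443,582),(144.4,-95.5,25.3)),('scene',(572,278),(70,92.5,0)),('scene',(475,372),(70,1.5,0)),('scene',(50,287),(-156,-94,22))]
def px(n,u): u=np.array(u,float); return u/5.6+[235,160] if n=='top' else u/5.4+[195,135]
def res(p,out=0):
    R,t=rackT(p); r=np.array([proj(F[n],R@np.array(X)+t)-px(n,u) for n,u,X in P]); return r if out else r.ravel()
o=least_squares(res,[560,0,1.4],loss='soft_l1'); p=o.x
print(p,np.round(res(p,1),1).tolist())
R,t=rackT(p);np.save('rack.npy',p);print(R)
for X in [(-117,-47,33),(-117,47,33),(70,-47,33),(110,-47,23)]: print(X,R@np.array(X)+t,[np.round(proj(F[n],R@np.array(X)+t)).tolist() for n in F])
def pos(n,z,uv):
    f=F[n];d=f['R'].T@np.linalg.inv(f['camera_matrix'])@[uv[0],uv[1],1];c=-f['R'].T@f['t'];return np.round(c+d*(z-c[2])/d[2])
for l,uv in dict(mug_r=(444,208),jar=(373,129),purple=(402,245),stick=(290,126),mug_l=(170,254)).items(): print(l,pos('top',40,uv))
E
```

```text
[525.80212724  15.54713173   1.32049971] [[-0.7, -1.1], [-0.9, 0.8], [-0.1, -1.3], [-0.5, 0.6], [-0.3, -1.1], [-0.1, -0.7], [0.0, -2.8], [0.9, -5.2], [-0.3, -2.0], [-2.0, 1.2], [-2.3, -1.9]]
[[ 0.24528083 -0.96883899 -0.03447197]
 [ 0.95941032  0.24769135 -0.13483633]
 [ 0.1391731   0.          0.99026807]]
(-117, -47, 33) [ 541.50212737 -112.7949678    56.39559346] [[221.0, 180.0], [347.0, 209.0]]
(-117, 47, 33) [450.43126195 -89.51198106  56.39559346] [[243.0, 160.0], [339.0, 242.0]]
(70, -47, 33) [587.36964315  66.61476193  82.42096334] [[268.0, 210.0], [283.0, 190.0]]
(110, -47, 23) [597.5255962  106.33953797  78.08520669] [[280.0, 219.0], [268.0, 186.0]]
mug_r [ 551. -387.   40.]
jar [ 778. -192.   40.]
purple [ 445. -265.   40.]
stick [783.  48.  40.]
mug_l [411. 373.  40.]
```

Emit:
drive_tool(
  plan=[
    {"ty": 0.3,"tz": -0.2,"ax": -0.08,"fingers": 0.5},
    {"ty": 0.5,"tz": -0.35,"ax": -0.16,"fingers": 0.5},
    {"ty": 0.9,"tz": -0.56,"ax": -0.24,"fingers": 0.5},
    {"ty": 0.9,"tz": -0.56,"ax": -0.32,"fingers": 0.5},
    {"ty": 0.9,"tz": -0.56,"ax": -0.4,"fingers": 0.5},
    {"ty": 0.9,"tz": -0.56,"ax": -0.48,"fingers": 0.5},
    {"ty": 0.9,"tz": -0.56,"ax": -0.542,"fingers": 0.5},
    {"ty": 0.9,"tz": -0.56,"ax": -0.542,"fingers": 0.5},
    {"ty": 0.9,"tz": -0.56,"ax": -0.542,"fingers": 0.5},
  ],
)

```text
invalid input
```

Emit:
drive_tool(
  plan=[
    {"ty": 0.35,"tz": 0.1,"fingers": 0.5},
    {"ty": 0.7,"tz": 0.25,"fingers": 0.5},
    {"ty": 1,"tz": 0.32,"fingers": 0.5},
    {"ty": 1,"tz": 0.32,"fingers": 0.5},
  ],
)

```text
invalid input
```

Emit:
drive_tool(
  plan=[
    {"ty": 0.35,"tz": 0.1,"fingers": 0.5},
    {"ty": 0.7,"tz": 0.25,"fingers": 0.5},
    {"ty": 1,"tz": 0.32,"fingers": 0.5},
    {"ty": 1,"tz": 0.32,"fingers": 0.5},
  ],
)

```text
invalid input
```

Emit:
drive_tool(
  plan=[
    {"ty": 0.35,"tz": 0.1,"fingers": 0.5},
    {"ty": 0.7,"tz": 0.25,"fingers": 0.5},
    {"ty": 1,"tz": 0.3,"fingers": 0.5},
    {"ty": 1,"tz": 0.3,"fingers": 0.5},
    {"ty": 1,"tz": 0.3,"fingers": 0.5},
  ],
)

```text
invalid input
```

```bash
python3 - <<'E'
from h import *
s=robot.get_state();f=robot.grab_frame('wrist')
print(s['time'],s['eef_pos'],np.round(s['tcp_rot'],3).tolist(),s['joints'],s['finger_gap'])
T=np.eye(4);T[:3,:3]=s['tcp_rot'];T[:3,3]=s['eef_pos'];M=np.linalg.inv(T@f['T_tool_cam'])
f['R']=M[:3,:3];f['t']=M[:3,3];pickle.dump(f,open('W.pkl','wb'))
im=f['image'].copy();R,t=rackT(np.load('rack.npy'))
for X in [(144.4,-95.5,25.3),(144.4,95.5,25.3),(70,-92.5,0),(70,92.5,0),(70,0,22),(-117,-47,33),(-117,47,33),(-150,0,20),(-117,-47,66),(-117,-89,33),(-150,-95.5,22),(-150,95.5,22)]:
    u=proj(f,R@np.array(X,float)+t);print(X,np.round(u,1))
    cv2.circle(im,tuple(int(v) for v in np.round(u)),2,(255,0,0),-1)
save('w1',cv2.resize(im,(800,600),interpolation=cv2.INTER_CUBIC))
E
```

```text
1.1 [ 293.15224143 -580.13016422  231.32320623] [[0.0, 0.893, 0.451], [0.0, 0.451, -0.893], [-1.0, 0.0, 0.0]] [ 1.36616555  0.50086795 -0.42699431  1.55041452  0.22077029  1.13830418
 -0.21027633] 85.5785141370351
(144.4, -95.5, 25.3) [-1458.  -2092.4]
(144.4, 95.5, 25.3) [-1199.6  -997.1]
(70, -92.5, 0) [ -738.7 -1220.7]
(70, 92.5, 0) [-722.9 -635.8]
(70, 0, 22) [ -862.7 -1017.8]
(-117, -47, 33) [-286.1 -596.6]
(-117, 47, 33) [-327.7 -398.8]
(-150, 0, 20) [-210.6 -398.2]
(-117, -47, 66) [-385.8 -719.4]
(-117, -89, 33) [-264.1 -701.2]
(-150, -95.5, 22) [-160.9 -593.5]
(-150, 95.5, 22) [-257.6 -246.5]
```

View pics/w1.png

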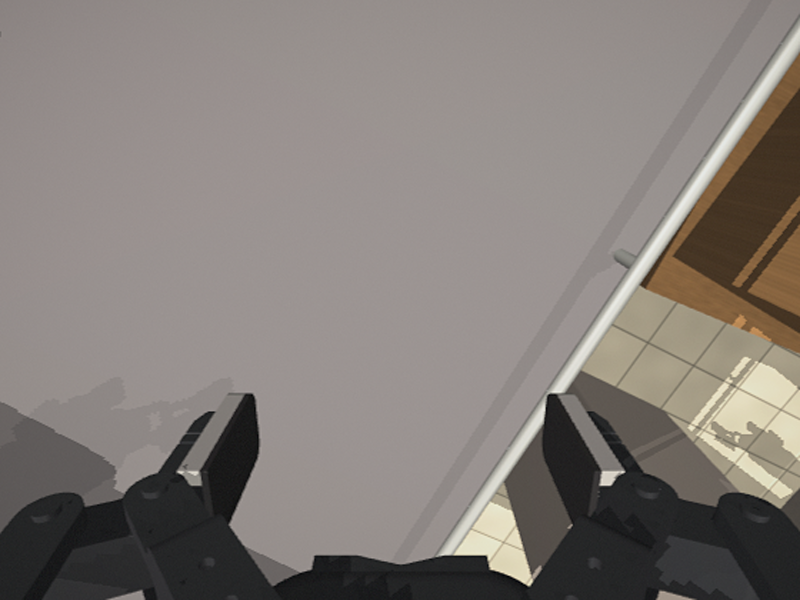

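The calls were refused, and nothing moved. I suspect every key must be given, so I'll try one call with all of them.

Emit:
drive_tool(
  plan=[
    {"tx": 0,"ty": 0.3,"tz": -0.2,"ax": -0.08,"ay": 0,"az": 0,"fingers": 0.5},
    {"tx": 0,"ty": 0.6,"tz": -0.4,"ax": -0.16,"ay": 0,"az": 0,"fingers": 0.5},
    {"tx": 0,"ty": 0.9,"tz": -0.56,"ax": -0.24,"ay": 0,"az": 0,"fingers": 0.5},
    {"tx": 0,"ty": 0.9,"tz": -0.56,"ax": -0.32,"ay": 0,"az": 0,"fingers": 0.5},
    {"tx": 0,"ty": 0.9,"tz": -0.56,"ax": -0.4,"ay": 0,"az": 0,"fingers": 0.5},
    {"tx": 0,"ty": 0.9,"tz": -0.56,"ax": -0.48,"ay": 0,"az": 0,"fingers": 0.5},
    {"tx": 0,"ty": 0.9,"tz": -0.56,"ax": -0.542,"ay": 0,"az": 0,"fingers": 0.5},
    {"tx": 0,"ty": 0.9,"tz": -0.56,"ax": -0.542,"ay": 0,"az": 0,"fingers": 0.5},
  ],
)

```text
time: 1.82
eef_pos: [348.2, -489.6, 231.3]
tcp_rot: [[0.0, 0.246, 0.969], [0.0, 0.969, -0.246], [-1.0, 0.0, 0.0]]
ft_force: [-0.3, -0.4, 0.5]
finger_gap: 42.8
```

Emit:
drive_tool(
  plan=[
    {"tx": 0,"ty": 0.35,"tz": 0.11,"ax": 0,"ay": 0,"az": 0,"fingers": 0.5},
    {"tx": 0,"ty": 0.7,"tz": 0.22,"ax": 0,"ay": 0,"az": 0,"fingers": 0.5},
    {"tx": 0,"ty": 1,"tz": 0.31,"ax": 0,"ay": 0,"az": 0,"fingers": 0.5},
    {"tx": 0,"ty": 1,"tz": 0.31,"ax": 0,"ay": 0,"az": 0,"fingers": 0.5},
  ],
)

```text
time: 2.15
eef_pos: [408.2, -393.0, 232.1]
tcp_rot: [[0.003, 0.243, 0.97], [0.003, 0.97, -0.243], [-1.0, 0.003, 0.002]]
ft_force: [0.4, 0.4, 0.3]
finger_gap: 42.7
```

Emit:
drive_tool(
  plan=[
    {"tx": 0,"ty": 0.35,"tz": 0.11,"ax": 0,"ay": 0,"az": 0,"fingers": 0.5},
    {"tx": 0,"ty": 0.7,"tz": 0.22,"ax": 0,"ay": 0,"az": 0,"fingers": 0.5},
    {"tx": 0,"ty": 1,"tz": 0.31,"ax": 0,"ay": 0,"az": 0,"fingers": 0.5},
    {"tx": 0,"ty": 1,"tz": 0.31,"ax": 0,"ay": 0,"az": 0,"fingers": 0.5},
  ],
)

```text
time: 2.48
eef_pos: [462.5, -303.8, 232.2]
tcp_rot: [[0.003, 0.242, 0.97], [0.003, 0.97, -0.242], [-1.0, 0.003, 0.003]]
ft_force: [0.3, 0.4, 0.6]
finger_gap: 42.3
```

Emit:
drive_tool(
  plan=[
    {"tx": 0,"ty": 0.35,"tz": 0.11,"ax": 0,"ay": 0,"az": 0,"fingers": 0.5},
    {"tx": 0,"ty": 0.7,"tz": 0.22,"ax": 0,"ay": 0,"az": 0,"fingers": 0.5},
    {"tx": 0,"ty": 1,"tz": 0.31,"ax": 0,"ay": 0,"az": 0,"fingers": 0.5},
    {"tx": 0,"ty": 1,"tz": 0.31,"ax": 0,"ay": 0,"az": 0,"fingers": 0.5},
  ],
)

```text
time: 2.82
eef_pos: [516.8, -214.5, 232.3]
tcp_rot: [[0.004, 0.242, 0.97], [0.003, 0.97, -0.242], [-1.0, 0.004, 0.003]]
ft_force: [0.2, 1.2, 0.5]
finger_gap: 42.4
```

```bash
cat > look.py <<'E'
from h import *
import sys
s=robot.get_state();f=robot.grab_frame('wrist')
print(s['time'],s['eef_pos'],np.round(s['tcp_rot'],3).tolist(),s['joints'],s['finger_gap'],s['ft_force'])
T=np.eye(4);T[:3,:3]=s['tcp_rot'];T[:3,3]=s['eef_pos'];M=np.linalg.inv(T@f['T_tool_cam'])
f['R']=M[:3,:3];f['t']=M[:3,3];pickle.dump(f,open('W.pkl','wb'))
im=f['image'].copy();R,t=rackT(np.load('rack.npy'))
for X in [(144.4,-95.5,25.3),(144.4,95.5,25.3),(70,-92.5,0),(70,92.5,0),(70,0,22),(-117,-47,33),(-117,47,33),(-150,0,20),(-117,-47,66),(-117,-89,33),(-150,-95.5,22),(-150,95.5,22)]:
    u=proj(f,R@np.array(X,float)+t);print(X,np.round(u*800/560))
    cv2.circle(im,tuple(int(v) for v in np.round(u)),2,(255,0,0),-1)
save(sys.argv[1],cv2.resize(im,(800,600),interpolation=cv2.INTER_CUBIC))
E
python3 look.py w2
```

```text
2.8167 [ 516.79076553 -214.45716282  232.30419029] [[0.004, 0.242, 0.97], [0.003, 0.97, -0.242], [-1.0, 0.004, 0.003]] [ 0.94377832  0.3970104  -0.75070425  1.77494348  0.2980384   1.08504753
 -0.15311547] 42.44572957544885 [0.18780363 1.21718141 0.46367388]
(144.4, -95.5, 25.3) [ 531. -670.]
(144.4, 95.5, 25.3) [  16. -676.]
(70, -92.5, 0) [ 494. -332.]
(70, 92.5, 0) [ 110. -336.]
(70, 0, 22) [ 294. -368.]
(-117, -47, 33) [398.  90.]
(-117, 47, 33) [239.  89.]
(-150, 0, 20) [325. 144.]
(-117, -47, 66) [398.  95.]
(-117, -89, 33) [469.  91.]
(-150, -95.5, 22) [474. 145.]
(-150, 95.5, 22) [175. 143.]
```

View pics/w2.png

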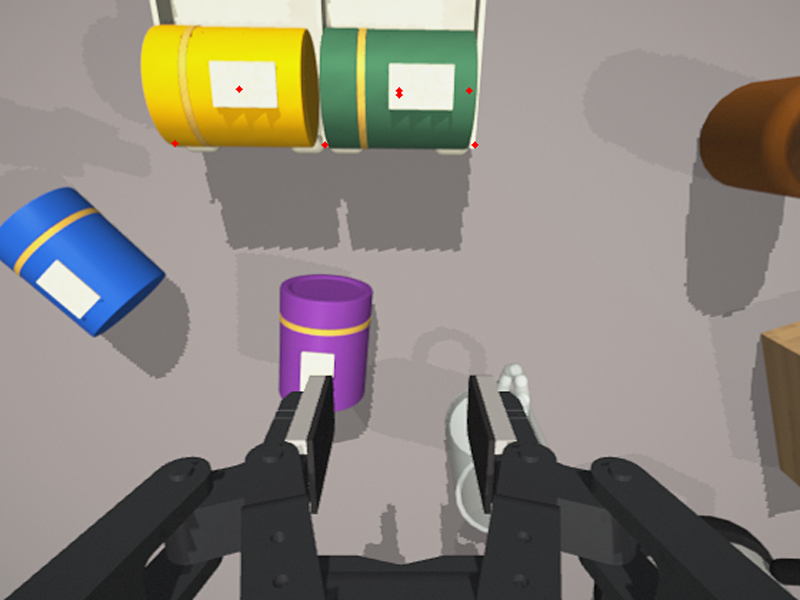

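The rack fit lands on the tins: green mid at pixel (399,90) and front lip at row 145-150. The hand is in line with the lane. Now I descend behind the green tin, clear of the purple one.

Emit:
drive_tool(
  plan=[
    {"tx": 0.3,"ty": 0.2,"tz": 0,"ax": 0,"ay": 0,"az": 0,"fingers": 0.5},
    {"tx": 0.6,"ty": 0.35,"tz": 0,"ax": 0,"ay": 0,"az": 0,"fingers": 0.5},
    {"tx": 1,"ty": 0.35,"tz": 0,"ax": 0,"ay": 0,"az": 0,"fingers": 0.5},
    {"tx": 1,"ty": 0.35,"tz": 0,"ax": 0,"ay": 0,"az": 0,"fingers": 0.5},
  ],
)

```text
time: 3.2
eef_pos: [516.3, -187.5, 124.8]
tcp_rot: [[-0.011, 0.25, 0.968], [0.004, 0.968, -0.25], [-1.0, 0.001, -0.011]]
ft_force: [-2.6, -0.3, 0.1]
finger_gap: 42.8
```

Emit:
drive_tool(
  plan=[
    {"tx": 0.25,"ty": 0,"tz": 0,"ax": 0,"ay": 0,"az": 0,"fingers": 0.5},
    {"tx": 0.5,"ty": 0,"tz": 0,"ax": 0,"ay": 0,"az": 0,"fingers": 0.5},
    {"tx": 0.75,"ty": 0,"tz": 0,"ax": 0,"ay": 0,"az": 0,"fingers": 0.5},
    {"tx": 0.86,"ty": 0,"tz": 0,"ax": 0,"ay": 0,"az": 0,"fingers": 0.5},
    {"tx": 0.86,"ty": 0,"tz": 0,"ax": 0,"ay": 0,"az": 0,"fingers": 0.5},
  ],
)

```text
time: 3.62
eef_pos: [519.9, -189.4, 43.9]
tcp_rot: [[-0.004, 0.252, 0.968], [0.001, 0.968, -0.252], [-1.0, -0.0, -0.004]]
ft_force: [-0.4, 0.4, -0.9]
finger_gap: 42.6
```

```bash
python3 look.py w3 | head -1
```

```text
3.6167 [ 519.87624625 -189.43077888   43.89833274] [[-0.004, 0.252, 0.968], [0.001, 0.968, -0.252], [-1.0, -0.0, -0.004]] [ 0.77162795  0.64112214 -0.60500961  1.91311548  0.52159754  0.75266797
```

View pics/w3.png

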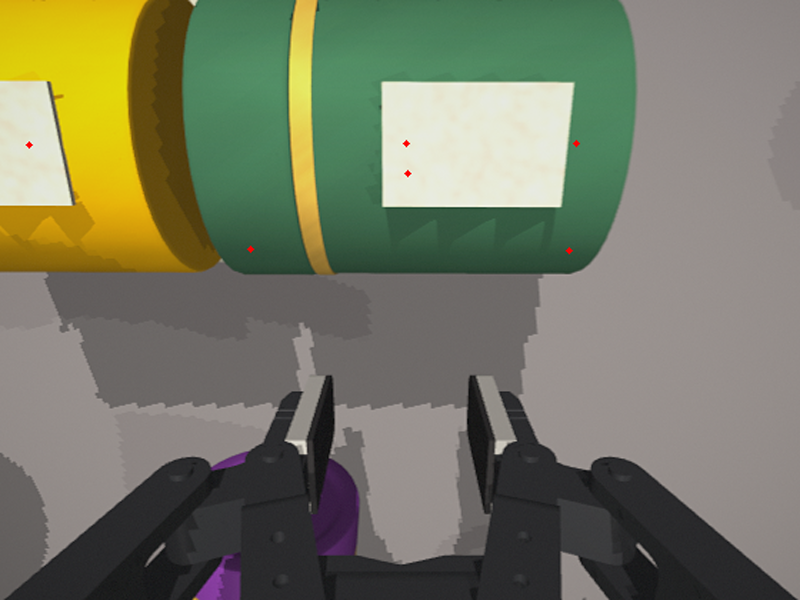

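Emit:
drive_tool(
  plan=[
    {"tx": -0.03,"ty": 0.1,"tz": 0.02,"ax": 0,"ay": 0,"az": 0,"fingers": 0.5},
    {"tx": -0.03,"ty": 0.2,"tz": 0.02,"ax": 0,"ay": 0,"az": 0,"fingers": 0.5},
    {"tx": -0.03,"ty": 0.26,"tz": 0.02,"ax": 0,"ay": 0,"az": 0,"fingers": 0.5},
    {"tx": -0.03,"ty": 0.3,"tz": 0.02,"ax": 0,"ay": 0,"az": 0,"fingers": 0.5},
    {"tx": -0.03,"ty": 0.34,"tz": 0.02,"ax": 0,"ay": 0,"az": 0,"fingers": 0.5},
    {"tx": -0.04,"ty": 0.39,"tz": 0.02,"ax": 0,"ay": 0,"az": 0,"fingers": 0.5},
    {"tx": -0.045,"ty": 0.45,"tz": 0.02,"ax": 0,"ay": 0,"az": 0,"fingers": 0.5},
    {"tx": -0.055,"ty": 0.52,"tz": 0.02,"ax": 0,"ay": 0,"az": 0,"fingers": 0.5},
    {"tx": -0.065,"ty": 0.6,"tz": 0.02,"ax": 0,"ay": 0,"az": 0,"fingers": 0.5},
    {"tx": -0.08,"ty": 0.68,"tz": 0.02,"ax": 0,"ay": 0,"az": 0,"fingers": 0.5},
  ],
)

```text
time: 4.5
eef_pos: [540.6, -122.1, 53.3]
tcp_rot: [[-0.0, 0.249, 0.968], [0.0, 0.968, -0.249], [-1.0, 0.0, -0.0]]
ft_force: [0.2, -0.2, 0.2]
finger_gap: 42.5
```

```bash
python3 look.py w4 | head -1
```

```text
4.5 [ 540.63327479 -122.12013534   53.33364002] [[-0.0, 0.249, 0.968], [0.0, 0.968, -0.249], [-1.0, 0.0, -0.0]] [ 0.65553772  0.62745198 -0.61854852  1.91105721  0.51329753  0.76558354
```

View pics/w4.png

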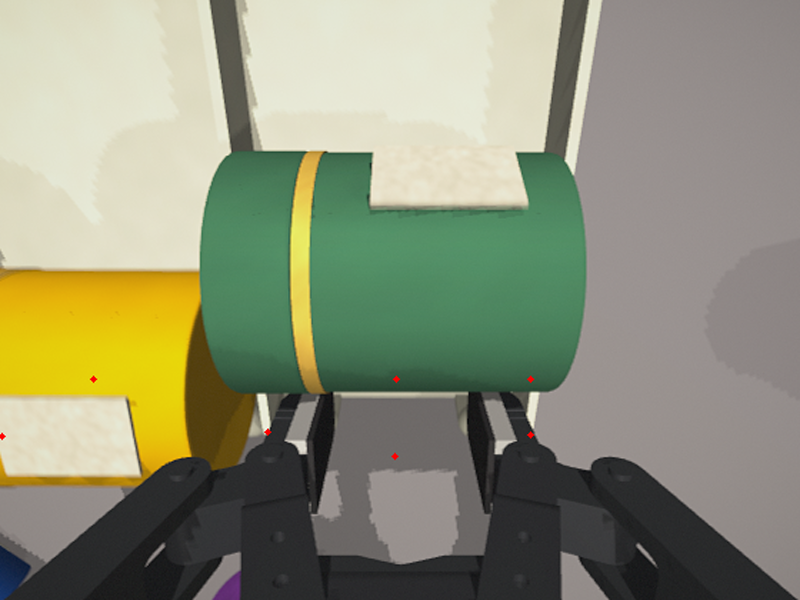

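The tin is square in its lane and has rolled about 35 mm, with both fingertips behind it. Contact force is negligible, so I continue.

Emit:
drive_tool(
  plan=[
    {"tx": -0.01,"ty": 0.06,"tz": 0,"ax": 0,"ay": 0,"az": 0,"fingers": 0.5},
    {"tx": -0.02,"ty": 0.13,"tz": 0,"ax": 0,"ay": 0,"az": 0,"fingers": 0.5},
    {"tx": -0.03,"ty": 0.2,"tz": 0,"ax": 0,"ay": 0,"az": 0,"fingers": 0.5},
    {"tx": -0.04,"ty": 0.28,"tz": 0,"ax": 0,"ay": 0,"az": 0,"fingers": 0.5},
    {"tx": -0.05,"ty": 0.36,"tz": 0,"ax": 0,"ay": 0,"az": 0,"fingers": 0.5},
    {"tx": -0.06,"ty": 0.44,"tz": 0,"ax": 0,"ay": 0,"az": 0,"fingers": 0.5},
    {"tx": -0.07,"ty": 0.52,"tz": 0,"ax": 0,"ay": 0,"az": 0,"fingers": 0.5},
    {"tx": -0.085,"ty": 0.6,"tz": 0,"ax": 0,"ay": 0,"az": 0,"fingers": 0.5},
    {"tx": -0.095,"ty": 0.68,"tz": 0,"ax": 0,"ay": 0,"az": 0,"fingers": 0.5},
    {"tx": -0.105,"ty": 0.76,"tz": 0,"ax": 0,"ay": 0,"az": 0,"fingers": 0.5},
    {"tx": -0.12,"ty": 0.84,"tz": 0,"ax": 0,"ay": 0,"az": 0,"fingers": 0.5},
    {"tx": -0.13,"ty": 0.92,"tz": 0,"ax": 0,"ay": 0,"az": 0,"fingers": 0.5},
    {"tx": -0.14,"ty": 1.0,"tz": 0,"ax": 0,"ay": 0,"az": 0,"fingers": 0.5},
  ],
)

```text
time: 5.63
eef_pos: [565.7, -25.3, 67.5]
tcp_rot: [[0.0, 0.249, 0.969], [0.0, 0.969, -0.249], [-1.0, 0.0, 0.0]]
ft_force: [-0.0, -0.5, 0.2]
finger_gap: 42.6
```

Emit:
drive_tool(
  plan=[
    {"tx": -0.01,"ty": 0.07,"tz": 0,"ax": 0,"ay": 0,"az": 0,"fingers": 0.5},
    {"tx": -0.02,"ty": 0.13,"tz": 0,"ax": 0,"ay": 0,"az": 0,"fingers": 0.5},
    {"tx": -0.03,"ty": 0.19,"tz": 0,"ax": 0,"ay": 0,"az": 0,"fingers": 0.5},
    {"tx": -0.035,"ty": 0.25,"tz": 0,"ax": 0,"ay": 0,"az": 0,"fingers": 0.5},
    {"tx": -0.045,"ty": 0.31,"tz": 0,"ax": 0,"ay": 0,"az": 0,"fingers": 0.5},
    {"tx": -0.05,"ty": 0.37,"tz": 0,"ax": 0,"ay": 0,"az": 0,"fingers": 0.5},
    {"tx": -0.06,"ty": 0.42,"tz": 0,"ax": 0,"ay": 0,"az": 0,"fingers": 0.5},
    {"tx": -0.065,"ty": 0.47,"tz": 0,"ax": 0,"ay": 0,"az": 0,"fingers": 0.5},
    {"tx": -0.07,"ty": 0.52,"tz": 0,"ax": 0,"ay": 0,"az": 0,"fingers": 0.5},
    {"tx": -0.075,"ty": 0.57,"tz": 0,"ax": 0,"ay": 0,"az": 0,"fingers": 0.5},
    {"tx": -0.075,"ty": 0.62,"tz": 0,"ax": 0,"ay": 0,"az": 0,"fingers": 0.5},
    {"tx": -0.075,"ty": 0.67,"tz": 0,"ax": 0,"ay": 0,"az": 0,"fingers": 0.5},
    {"tx": -0.075,"ty": 0.72,"tz": 0,"ax": 0,"ay": 0,"az": 0,"fingers": 0.5},
    {"tx": -0.075,"ty": 0.72,"tz": 0,"ax": 0,"ay": 0,"az": 0,"fingers": 0.5},
  ],
)

```text
time: 6.8
eef_pos: [583.6, 45.4, 74.9]
tcp_rot: [[0.0, 0.247, 0.969], [0.001, 0.969, -0.247], [-1.0, 0.001, 0.0]]
ft_force: [-0.8, 0.4, -0.5]
finger_gap: 42.6
```

```bash
python3 look.py w5 | head -1
```

```text
6.8 [583.58307866  45.4222183   74.92584675] [[0.0, 0.247, 0.969], [0.001, 0.969, -0.247], [-1.0, 0.001, 0.0]] [ 0.35973694  0.64092695 -0.63981017  1.8255569   0.49822458  0.84082377
```

View pics/w5.png

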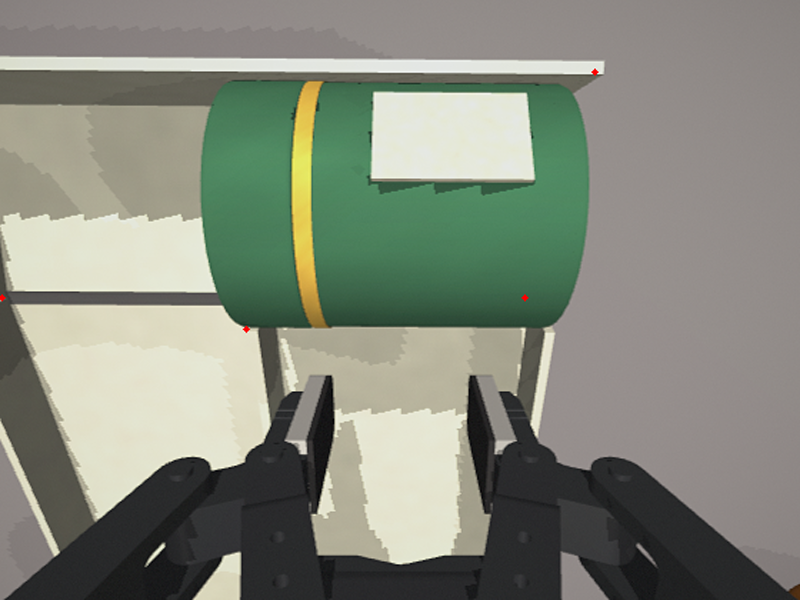

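The tin is in the seat at the end plate, clear of the fingertips. I back off and lift away.

Emit:
drive_tool(
  plan=[
    {"tx": -0.1,"ty": -0.15,"tz": 0,"ax": 0,"ay": 0,"az": 0,"fingers": 0.5},
    {"tx": -0.35,"ty": -0.3,"tz": 0,"ax": 0,"ay": 0,"az": 0,"fingers": 0.5},
    {"tx": -0.65,"ty": -0.6,"tz": 0,"ax": 0,"ay": 0,"az": 0,"fingers": 0.5},
    {"tx": -1,"ty": -0.8,"tz": 0,"ax": 0,"ay": 0,"az": 0,"fingers": 0.5},
    {"tx": -1,"ty": -1,"tz": 0,"ax": 0,"ay": 0,"az": 0,"fingers": 0.5},
    {"tx": -1,"ty": -1,"tz": 0,"ax": 0,"ay": 0,"az": 0,"fingers": 0.5},
  ],
)

```text
time: 7.35
eef_pos: [559.0, -59.4, 176.7]
tcp_rot: [[0.003, 0.256, 0.967], [-0.004, 0.967, -0.256], [-1.0, -0.004, 0.004]]
ft_force: [-0.0, -1.3, -0.5]
finger_gap: 42.7
```

Emit:
drive_tool(
  plan=[
    {"tx": -0.2,"ty": -0.3,"tz": 0,"ax": 0,"ay": 0,"az": 0,"fingers": 0.5},
    {"tx": -0.4,"ty": -0.6,"tz": 0,"ax": 0,"ay": 0,"az": 0,"fingers": 0.5},
    {"tx": -0.7,"ty": -1,"tz": 0,"ax": 0,"ay": 0,"az": 0,"fingers": 0.5},
    {"tx": -0.7,"ty": -1,"tz": 0,"ax": 0,"ay": 0,"az": 0,"fingers": 0.5},
    {"tx": -0.7,"ty": -1,"tz": 0,"ax": 0,"ay": 0,"az": 0,"fingers": 0.5},
  ],
)

```text
time: 7.77
eef_pos: [533.7, -153.7, 245.9]
tcp_rot: [[0.002, 0.255, 0.967], [-0.002, 0.967, -0.255], [-1.0, -0.002, 0.002]]
ft_force: [0.5, -0.7, -1.3]
finger_gap: 43.0
```

```bash
python3 - <<'E'
from h import *
F=pickle.load(open('F.pkl','rb')); R,t=rackT(np.load('rack.npy')); s=robot.get_state(); print(s['time'],s['eef_pos'],s['ft_force'])
f=robot.grab_frame('scene');g=robot.grab_frame('top')
for n,q in (('scene',f),('top',g)):
    for l in ('tin_green','flask','teapot','mug_a','sugar_jar','stick'): print(n,l,[np.round(d['point']).tolist() for d in robot.look_for(q,l) if d['confidence']>.4])
    m=cv2.inRange(cv2.cvtColor(q['image'],cv2.COLOR_RGB2HSV),(65,90,25),(95,255,255)); k,_,st,c=cv2.connectedComponentsWithStats(m); i=1+st[1:,4].argmax()
    print(n,'green blob',c[i],st[i],'pred',proj(q,R@np.array([110,-47,23.])+t))
a=cv2.resize(g['image'][150:270,170:380],None,fx=3.8,fy=3.8,interpolation=cv2.INTER_CUBIC)
save('end',a)
E
```

```text
7.7667 [ 533.70221861 -153.69625348  245.91176656] [ 0.54619873 -0.65759694 -1.31273555]
scene tin_green [[148.0, 198.0], [125.0, 245.0]]
scene flask [[226.0, 474.0]]
scene teapot [[290.0, 384.0]]
scene mug_a [[155.0, 147.0], [208.0, 391.0]]
scene sugar_jar [[238.0, 150.0]]
scene stick [[278.0, 226.0]]
scene green blob [275.04679803 221.77586207] [262 208  31  30 406] pred [279.87052113 219.05240634]
top tin_green [[183.0, 268.0], [243.0, 396.0], [299.0, 369.0]]
top flask [[239.0, 86.0]]
top teapot [[164.0, 152.0]]
top mug_a [[251.0, 170.0]]
top sugar_jar [[128.0, 379.0], [164.0, 154.0]]
top stick [[125.0, 299.0]]
top green blob [272.98281787 180.74226804] [258 169  25  24 291] pred [268.3681232  186.01548858]
```

View pics/end.png

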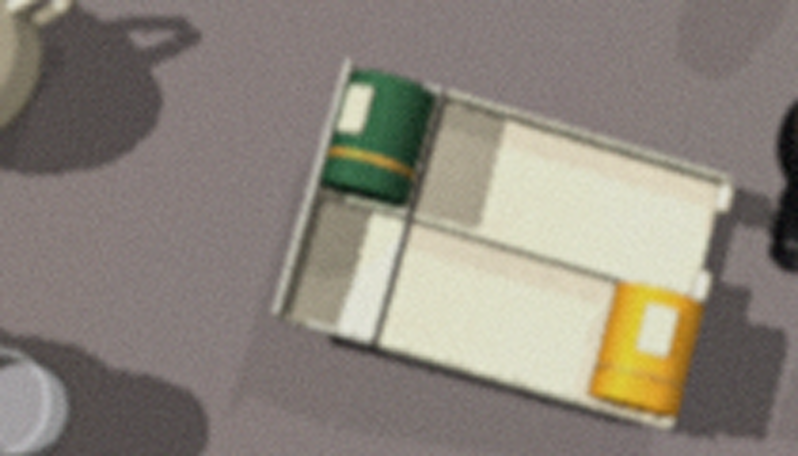

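```bash
python3 -c "
from rig import robot
print(robot.finish_job())"
```

```text
the job is handed in; nothing more can be done
None
```

I rolled the green tin up the far lane and over the crest into its seat, pushing from behind with both open fingertips at about 0.1 m/s or less. I then drew the hand back and lifted it clear, with its tip at a height of about 246 mm, and handed the job in at about 7.8 s.

**Green tin:** the last top picture shows it square in its lane against the end plate. The wrist force stayed near 1 N while pushing.

**Yellow tin and the rest:** the yellow tin is still at the low end of its lane. In the fixed scene camera the flask, teapot, mugs, sugar jar and stick were found within about 2 pixels of where they started.

**Checks that disagreed or fell short:**
- In the top view the stick's and sugar jar's reported points shifted 9 and 6 pixels. The arm was partly in view and the hand was never near either, so I took this as detector noise.
- The top view also missed one mug at the end, but the scene view showed both.
- The green tin's colour patch lay 5 to 7 pixels from the predicted centre in both views. I put this down to seeing only part of the tin and relied on the visible contact with the end plate.
- I did not measure the tin's final position to the millimetre.
- The first four move calls were refused because some keys were left out, and nothing moved.

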